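Clip a relay module onto a mounting rail and close up the end stop

ROBOT

A 6-joint arm with a two-finger parallel gripper is mounted at the origin on a cart in front of the work surface, level with it; the furniture and walls round the work are solid. World frame = base frame: x ahead of the robot, y to its left, z up, the work surface at z = 0. Lengths are in m, angles in rad, forces in N, time in s.
With the tool pointing down it reaches from about 0.4 to 0.825 m from the base axis. Payload 7 kg.
Tool frame: the origin (TCP) lies on the centre line of the jaws, within the pads' length; the fingertips stand 8 mm ahead of it and the grasp point (between the pads) lies 11 mm behind it; z points along the fingers, y is the direction in which the jaws open and shut (so a half turn about z gives the same grasp; the last joint's range is limited). The gripper opens to 88 mm and grips with 3 to 60 N. Pads are 19 mm wide; open, the fingers measure 130 mm over their backs; the gripper's body (78 mm by 193 mm) begins 47 mm behind the grasp point.
Start: joints at [-1.004, 0.359, 0.012, 0, -1.224, -0.288], TCP at [0.186, -0.649, 0.201] pointing down, gripper open.
Joint ranges: [-3.07, 3.07], [-1.43, 2.12], [-1.02, 1.25], [-3.03, 1.67], [-3.05, -0], [-3.03, 3.03]. Speed limits (rad/s): [2.39, 2.39, 3.01, 3.14, 3.14, 3.14].

INTERFACE

Orientations are given as a unit quaternion [x, y, z, w].
In Python, from station import manip gives the robot as it stands. Calls block until the motion is done:
- manip.move_to(position, orientation): joint-space move of the TCP to a pose.
- manip.move_linear(position, feed=0.15, attitude=None, force_limit=None): straight line of the TCP; attitude=None keeps the orientation; feed is the mean speed in m/s. With force_limit (N) it stops when the force on the tool has changed by that much, and returns True; else False.
- manip.movej(angles): joint-space move.
- manip.open_gripper() and manip.close_gripper(grasp_force=None): open the fingers fully, or close them until they stop; grasp_force is the grip in N (None keeps the last).
- manip.pause(seconds).
- manip.solve_ik(position, orientation): joint angles nearest the present ones, or None.
- manip.sense(): the state.
- manip.capture(name): name is "side" or "top" or "wrist"; returns a dict with "image" (384x512x3 uint8, blue, green, red), "vfov" (degrees; the focal length in pixels is half the picture's height over the tangent of half this angle, whatever the lens; pixels are square), "cx", "cy" (the principal point, pixels), "R" (3x3) and "t" (3): a world point X has camera coordinates R X + t. Camera axes: x right, y down, z forward; pixel columns grow to the right and rows downward; lengths in m; the calibration is good to about 2 mm. A picture is of the moment at which its call begins. There is no depth.
A pose or a line that the arm cannot do raises manip.Unreachable and nothing moves.
- manip.hand_in(): hands the job in, once; it reports no verdict.
The state is a dict: "time": time; "joint_pos": joint angles; "qd": joint speeds; "effort": joint torques, N m; "eef_pos": TCP position; "ee_rot": TCP orientation; "contact_force": force on the tool from outside, world axes, zero at the start; "torque": the same for the moment, N m; "finger_gap": finger opening in m.
Only numpy, scipy, OpenCV 4.12 (cv2) and the standard library are available. Lean on these libraries where they do the work, as an engineer would, in place of code of your own. Each camera call takes 0.05 s, during which the arm holds its last target.

TASK

Fit the loose relay module onto the bare middle of the mounting rail: with the foot end held up, hook its fixed lip under the left-hand edge of the rail (seen from the robot), then rock the foot end down until the sprung foot clicks under the right-hand edge and the module sits flat. Then slide the black end stop, at the near end of the rail, along it until it stands against the module's side. Leave everything else on the worktop where it is.

Things in the scene. Friction and masses are not known exactly. Their poses are not given: they have to be found in the camera images.
- module_centre (a point): Loose relay module: white base 57 long (x) x 30 wide (y), black relay on top, 66 high over all, 0.17 kg; at the start it stands upright, lip end roughly to the left. Point: middle of length, width and height (33 up). x runs from lip end to foot end, z up. In this frame, mm: base x +-28.5, y +-15, z to 11; relay x -17.5..18.5, y +-14, z 11..33
- module: the module again; frame at its underside, 33 below module_centre and 3.5 nearer the lip end. In this frame, mm: across the underside runs the rail channel, its ceiling (rests on the rail top) at z 14. Lip leg x -25..-18.3, z from 0; lip from that leg to x -13.8, z 4..9, so the rail edge enters the 5 mm gap above it. Two legs at the foot end, from x 19 on reach down to z 0, the foot between them
- module_lip (a point): point inside the module's fixed lip, 1.2 mm behind its tip, 2.5 below its top face, mid-width; axes as the module's. The lip goes in under the left rail edge with the module tilted foot end up 25 to 35 deg (under 21 deg the other legs meet the rail), moving along the module's own x axis until the leg meets the edge; then the module is turned about that edge
- foot (a joint): travel of the black sprung foot at the module's +x end: 0 at rest, to 0.006 m pushed outward. Spring 1.2 N at rest, 400 N/m. A 60 deg ramp under its nose lets it ride 3 to 4 mm out as the module is pressed down over the right rail edge (5 to 10 N at the foot end); it springs back to near 0 as the nose snaps under
- foot_nose (a point): point in the nose of the sprung foot, 0.5 mm behind its tip and 1.6 below its flat top face, mid-width; at rest 11.5 mm toward +x and 24 below module_centre
- rail_mid (a point): middle of the fixed aluminium rail, on its top, 31 above the worktop. x across it to the right, y along it away from the robot. 216 long, 35 wide; each edge is a flange 3 thick overhanging 7.5, 22 free below it. Two terminals 37 high stand on it from y +82 on; grey plate below 120 x 230. A module fully home has its centre 19 above this point and 2 to 4.3 toward +x
- end_stop (a joint): travel of the black end stop along the rail: 0 at the near end, grows away from the robot (toward +y of the rail), to 0.16 m at most; it stays where it is left and slides with about 2 N
- end_stop_face (a point): centre of the end stop's flat far (+y) face, 15 above the rail top; axes as the rail's. The stop is a block 24 thick (y), 30 across the rail (x) and 31 high above the rail top, with low side feet 44 across up to 3 above the rail top. It stands against the module when this face is 15 short of the module's centre
- jar_a: loose bystander: sample jar with a white screw lid, 48 x 46 x 66 high, origin at the centre of its underside
- tape_measure: loose bystander: pocket tape measure standing on edge, 36 x 74 x 63 high, origin at the centre of its underside
- label_roll: loose bystander: white roll standing on end, 69 across x 50 high, origin at the centre of its underside
- stapler: loose bystander: stapler, 32 x 124 x 36 high, origin at the centre of its underside
- mouse: loose bystander: computer mouse, 115 x 62 x 37 high, origin at the centre of its underside
- hex_key: loose bystander: bent hex key lying flat, 33 x 91 x 4 high, origin at the centre of its underside
- bulldog_clip_0: loose bystander: black bulldog clip, 35 x 32 x 27 high, origin at the centre of its underside

How it is judged:
By the outcome, as a careful person would: the job done as asked, in the order asked, and still so for the second after the job is handed in, with the robot touching nothing.
It also fails if it takes over 58 s, if anything falls off the work surface, if the arm or the gripper's body presses on something with over 40 N, if the wrist force passes 120 N, or if a joint passes its speed limit or range.

## Working session

There is one attempt and no reset: what is moved stays moved. The work goes in short steps, each a Python script; the robot and the scene stay as the last script left them, time stands still between calls to the robot, and variables do not carry over. Pictures are saved under pics/ and viewed, and the job is handed in when it is done.

```bash
mkdir -p pics; ls
python3 - <<'E'
from station import manip
import cv2,numpy as np,json
s=manip.sense();print(s['time'],s['eef_pos'],s['ee_rot'],s['finger_gap'])
for n in ['side','top','wrist']:
    c=manip.capture(n);cv2.imwrite(f'pics/{n}0.png',c['image'])
    print(n,c['vfov'],c['cx'],c['cy'],np.round(c['R'],4).tolist(),np.round(c['t'],4).tolist(), 'cam', np.round(-c['R'].T@c['t'],3))
    np.savez(f'cal_{n}.npz',R=c['R'],t=c['t'],v=c['vfov'],cx=c['cx'],cy=c['cy'],image=c['image'])
E
```

```text
pics
0.0 [ 0.18558722 -0.6484259   0.19972742] [-1.38894710e-01  9.90306807e-01  8.06690953e-04 -1.89460547e-04] 0.08768499742535846
side 45.85270791678197 251.2634484973073 193.40709266790577 [[0.9816, -0.1907, 0.0001], [-0.1015, -0.523, -0.8462], [0.1615, 0.8307, -0.5328]] [-0.5299, 0.077, 1.5298] cam [ 0.281 -1.332  0.88 ]
top 48.764195679003976 254.10327642319209 190.99849588380428 [[-0.0008, -1.0, -0.0057], [-0.9841, 0.0018, -0.1776], [0.1776, 0.0055, -0.9841]] [-0.0357, 0.5264, 1.4295] cam [ 0.264 -0.044  1.5  ]
wrist 66.6325985083759 255.32673822648607 187.43977496525414 [[-0.2758, 0.9612, 0.0029], [0.9222, 0.2638, 0.2828], [0.271, 0.0807, -0.9592]] [0.6739, -0.0348, 0.3919] cam [ 0.112 -0.67   0.384]
```

View pics/top0.png

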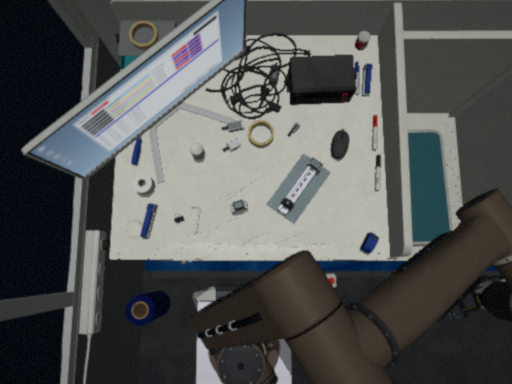

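View pics/side0.png

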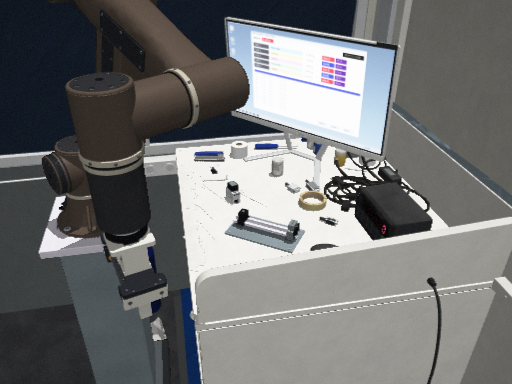

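View pics/wrist0.png

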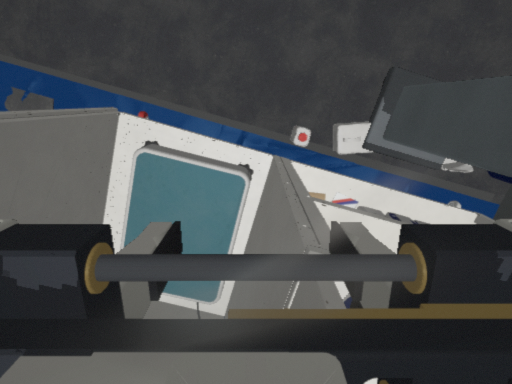

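```bash
cat > h.py <<'E'
import numpy as np,cv2
from scipy.spatial.transform import Rotation as Rot
def cal(n): return dict(np.load(n if n.endswith('.npz') else f'cal_{n}.npz'))
def K(c):
    f=192/np.tan(np.radians(float(c['v']))/2); return np.array([[f,0,float(c['cx'])],[0,f,float(c['cy'])],[0,0,1]])
def w(c,u,v,z):
    d=c['R'].T@np.linalg.inv(K(c))@np.array([u,v,1.]); o=-c['R'].T@c['t']
    return o+d*(z-o[2])/d[2]
def px(c,X):
    p=K(c)@(c['R']@np.asarray(X,float)+c['t']); return p[:2]/p[2]
def snap(manip,n,tag):
    c=manip.capture(n);np.savez(f'cal_{tag}.npz',R=c['R'],t=c['t'],v=c['vfov'],cx=c['cx'],cy=c['cy'],image=c['image'])
    cv2.imwrite(f'pics/{tag}.png',c['image']); return cal(tag)
def crop(tag,x0,y0,x1,y1,s,out):
    im=cv2.imread(f'pics/{tag}.png')[y0:y1,x0:x1]
    cv2.imwrite(f'pics/{out}.png',cv2.resize(im,None,fx=s,fy=s,interpolation=cv2.INTER_CUBIC))
E
python3 - <<'E'
from h import *
c=cal('top')
crop('top0',210,130,370,250,5,'topc'); crop('side0',200,160,330,260,6,'sidec')
for u,v,z in [(239,207,.066),(286,209,.05),(315,165,.06),(300,187,.031)]: print(u,v,w(c,u,v,z))
E
```

```text
239 207 [0.46748074 0.01514492 0.066     ]
286 209 [ 0.46251586 -0.14643221  0.05      ]
315 165 [ 0.61583696 -0.24910007  0.06      ]
300 187 [ 0.54329519 -0.19824773  0.031     ]
```

View pics/topc.png

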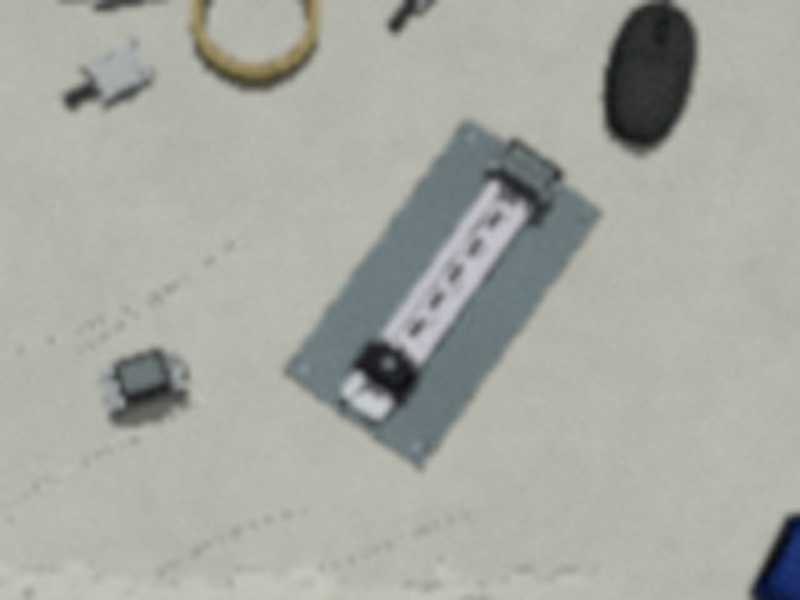

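View pics/sidec.png

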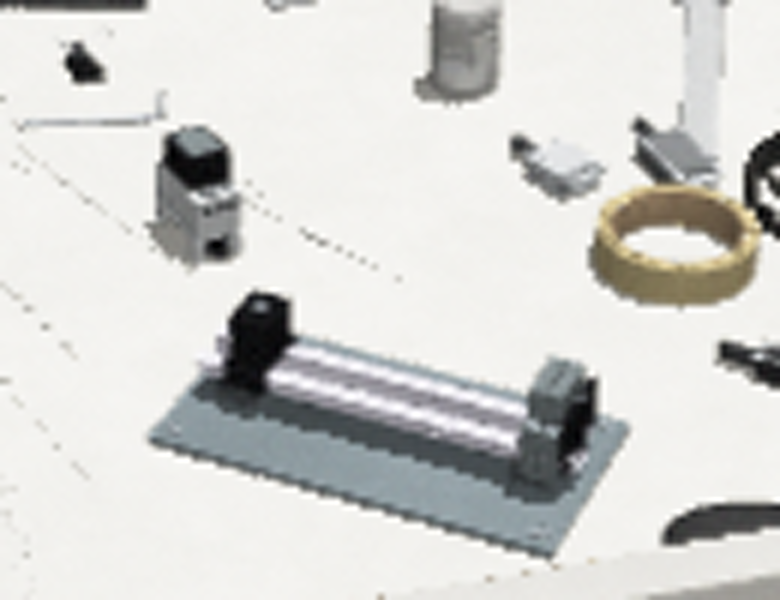

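```bash
cat >> h.py <<'E'
def down(a):
    "tool pointing down, tool y at azimuth a (deg)"
    a=np.radians(a); y=np.array([np.cos(a),np.sin(a),0]); z=np.array([0,0,-1.]); x=np.cross(y,z)
    return Rot.from_matrix(np.c_[x,y,z])
def Q(R): return R.as_quat().tolist()
E
python3 - <<'E'
from h import *
from station import manip
c=cal('wrist'); s=manip.sense(); Rt=Rot.from_quat(s['ee_rot']).as_matrix()
o=-c['R'].T@c['t']; print('cam in tool',Rt.T@(o-s['eef_pos'])); print((c['R']@Rt).round(3))
for T,z in [((.463,.015),.16),((.54,-.198),.18)]:
  for a in (99,56,-81,-124):
    R=down(a); p=np.array([*T,0])-.06*R.as_matrix()[:,0]; p[2]=z
    q=manip.solve_ik(p.tolist(),Q(R)); print(T,a,None if q is None else np.round(q,2))
# tilt feasibility over rail
for a in (56,-124):
  R0=down(a); ra=np.array([np.cos(np.radians(34)),-np.sin(np.radians(34)),0]) # rail y
  for t in (-30,30):
    R=Rot.from_rotvec(np.radians(t)*ra)*R0
    q=manip.solve_ik([.54,-.2,.1],Q(R)); print(a,t,R.as_matrix()[:,2].round(2),None if q is None else np.round(q,2))
E
```

```text
cam in tool [ 0.07694551 -0.00024037 -0.18379114]
[[ 0.001  1.    -0.002]
 [-0.959  0.    -0.283]
 [-0.283  0.002  0.959]]
(0.463, 0.015) 99 [ 0.42  0.14 -0.38  0.   -1.05 -1.84]
(0.463, 0.015) 56 [ 0.35  0.12 -0.4   0.   -1.05 -2.51]
(0.463, 0.015) -81 [ 0.51 -0.07 -0.61  0.   -1.04  1.22]
(0.463, 0.015) -124 [ 0.6  -0.05 -0.58  0.   -1.04  0.38]
(0.54, -0.198) 99 [ 0.01  0.3  -0.13  0.   -1.15 -1.42]
(0.54, -0.198) 56 [-0.07  0.3  -0.11  0.   -1.15 -2.1 ]
(0.54, -0.198) -81 [-0.03  0.12 -0.35  0.   -1.1   1.76]
(0.54, -0.198) -124 [ 0.06  0.11 -0.36  0.   -1.09  0.92]
56 -30 [-0.28 -0.41 -0.87] [ 0.23  0.45 -0.37  0.38 -1.18 -2.61]
56 30 [ 0.28  0.41 -0.87] [-0.43  0.32 -0.19 -0.6  -1.05 -1.44]
-124 -30 [-0.28 -0.41 -0.87] [ 0.23  0.45 -0.37  0.38 -1.18  0.53]
-124 30 [ 0.28  0.41 -0.87] [-0.43  0.32 -0.19 -0.6  -1.05  1.71]
```

Run:
```python
from h import *
from station import manip
s=manip.sense()
manip.move_linear([.186,-.648,.40],feed=.4)
R=down(-124); p=np.array([.54,-.198,0])-.06*R.as_matrix()[:,0]; 
manip.move_to([p[0],p[1],.32],Q(R)); 
manip.move_linear([p[0],p[1],.2],feed=.3); manip.pause(.2)
snap(manip,'wrist','w1'); snap(manip,'top','t1')
R=down(-81); p=np.array([.463,.015,0])-.06*R.as_matrix()[:,0]; 
manip.move_to([p[0],p[1],.17],Q(R)); manip.pause(.2)
snap(manip,'wrist','w2'); snap(manip,'side','s1'); print(manip.sense()['time'])
```

```text
4.8167
```

View pics/w1.png

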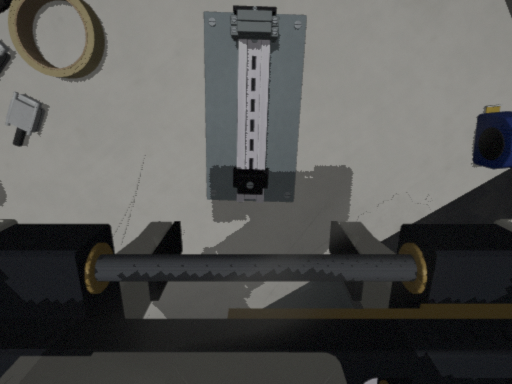

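View pics/w2.png

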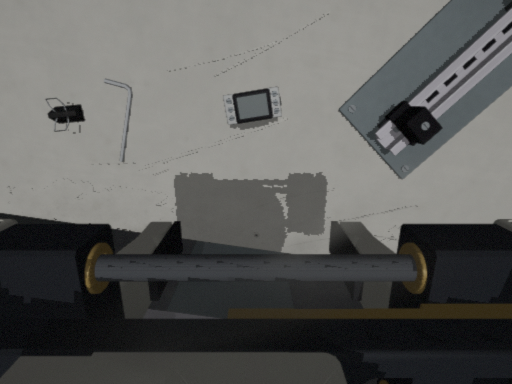

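Run:
```python
from h import *
crop('w1',195,0,315,210,3.5,'w1a'); crop('w2',210,75,300,135,8,'w2a')
crop('w1',225,155,285,210,10,'w1b')
```

```text
(no output)
```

View pics/w1a.png

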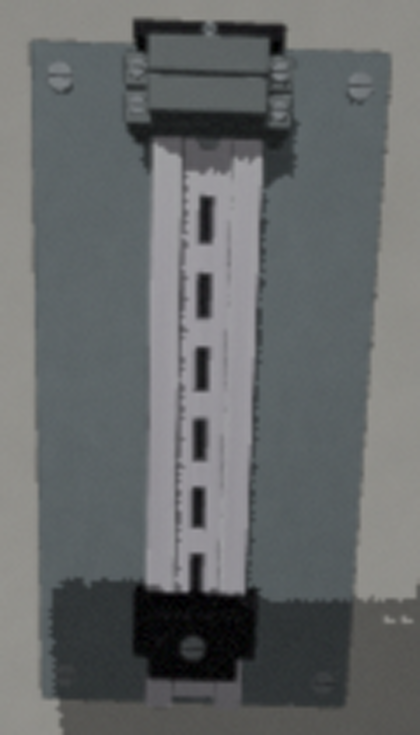

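View pics/w2a.png

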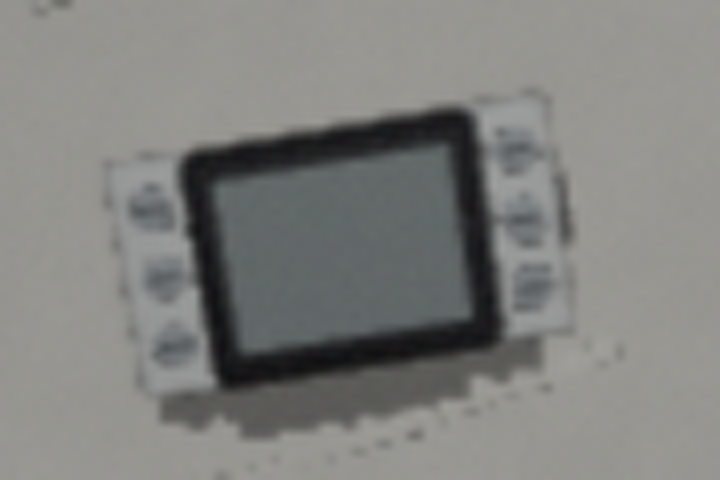

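View pics/w1b.png

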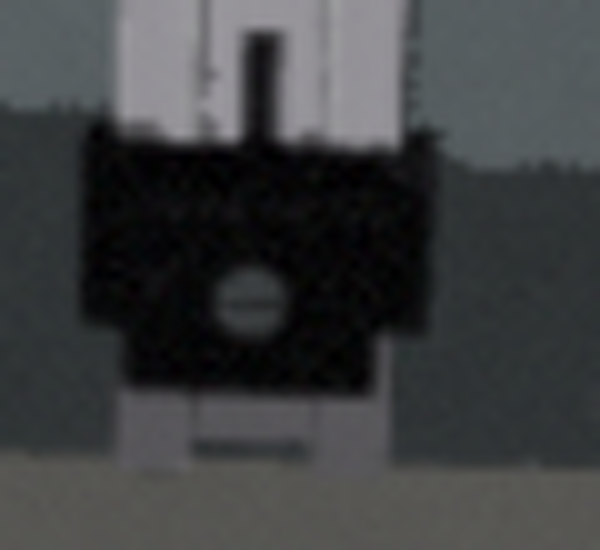

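Run:
```python
from h import *
def W(c,pts,x0,y0,s,z): return np.array([w(c,x0+(u+.5)/s-.5,y0+(v+.5)/s-.5,z) for u,v in pts])
c=cal('w2')
for nm,pts,z in [('relay',[(184,155),(470,108),(500,345),(222,388)],.066),('grey',[(212,182),(448,142),(474,318),(240,355)],.066),('base',[(107,160),(545,92),(575,330),(145,393)],.044)]:
    P=W(c,pts,210,75,8,z)[:,:2]; m=P.mean(0)
    d=(P[1]+P[2]-P[0]-P[3])/2; e=(P[0]+P[1]-P[2]-P[3])/2
    print(nm,m.round(4),'len',np.linalg.norm(d).round(4),np.linalg.norm(e).round(4),'az',np.degrees(np.arctan2(d[1],d[0])),np.degrees(np.arctan2(e[1],e[0])))
c=cal('w1')
L=W(c,[(153,145),(147,590)],195,0,3.5,.031);Rr=W(c,[(264,145),(246,590)],195,0,3.5,.031)
N=W(c,[(117,465),(392,462)],225,155,10,.031)
print(L,Rr,N)
for E in (L,Rr):
    d=E[0]-E[1]; print(np.degrees(np.arctan2(d[1],d[0])))
d=(L[0]+Rr[0]-L[1]-Rr[1])[:2]; d/=np.linalg.norm(d); x=np.array([d[1],-d[0]])
for E in (L,Rr,N): print(E[:,:2]@x, E[:,:2]@d)
mx=((L+Rr)[:,:2]@x).mean()/2; my=(N[:,:2]@d).mean()+.108
print('az',np.degrees(np.arctan2(d[1],d[0])),'mid',mx*x+my*d)
# plate corners on z? terminals start
P=W(c,[(30,42),(390,55),(345,705),(42,698)],195,0,3.5,.003); 
print('plate',P.mean(0), np.linalg.norm(P[0]-P[1]),np.linalg.norm(P[0]-P[3]))
c=cal('t1') ;
```

```text
relay [0.4748 0.0188] len 0.0339 0.0272 az -72.35454635105317 17.316031253996176
grey [0.4749 0.0189] len 0.0283 0.0202 az -72.12451504719161 17.894691856728322
base [0.4751 0.0193] len 0.056 0.0293 az -72.82530987027123 17.299017758403764
[[ 0.61862547 -0.22747316  0.031     ]
 [ 0.50194887 -0.14349796  0.031     ]] [[ 0.59902727 -0.25653982  0.031     ]
 [ 0.48231948 -0.17268494  0.031     ]] [[ 0.46688615 -0.11834133  0.031     ]
 [ 0.44751538 -0.1478954   0.031     ]]
-35.74355509054179
-35.69735362313898
[-0.17649301 -0.17655096] [0.63505254 0.49129837]
[-0.14145247 -0.14139452] [0.63611127 0.49240203]
[-0.17650429 -0.14120082] [0.4481446  0.44967254]
az -35.72045796656532 mid [ 0.54495345 -0.19607455]
plate [ 0.54381299 -0.19468321  0.003     ] 0.11983406406351806 0.2299155427779186
```

View pics/t1.png

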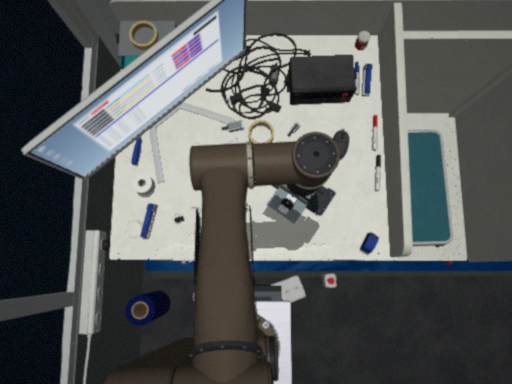

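View pics/s1.png

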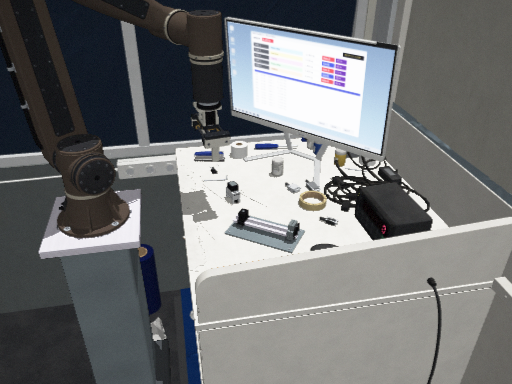

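Run:
```python
from h import *
from station import manip
R=down(-72.6); p=[.4750,.0190]
manip.move_to([*p,.13],Q(R)); manip.move_linear([*p,.0552],feed=.15)
print(manip.sense()['contact_force'])
manip.close_gripper(40); manip.pause(.2)
s=manip.sense(); print(s['time'],s['finger_gap'],s['eef_pos'],s['contact_force'],s['torque'])
snap(manip,'side','s2')
manip.move_linear([*p,.16],feed=.25); s=manip.sense(); print(s['time'],s['finger_gap'],s['contact_force'],s['torque'])
snap(manip,'side','s3');snap(manip,'wrist','w3')
crop('s2',190,150,270,220,8,'s2c');crop('s3',180,110,290,200,7,'s3c')
```

```text
[ 1.0607415   0.36378844 -0.29878872]
7.5167 0.0009434107077809734 [0.47497415 0.01897985 0.05518623] [0.2751884  0.06836193 0.12537237] [-0.13336798  0.15931204 -0.04445531]
8.1333 0.0003466934051319499 [-0.46178978 -0.32832595 -1.01226803] [-0.1261868   0.16051064 -0.03380622]
```

View pics/s3c.png

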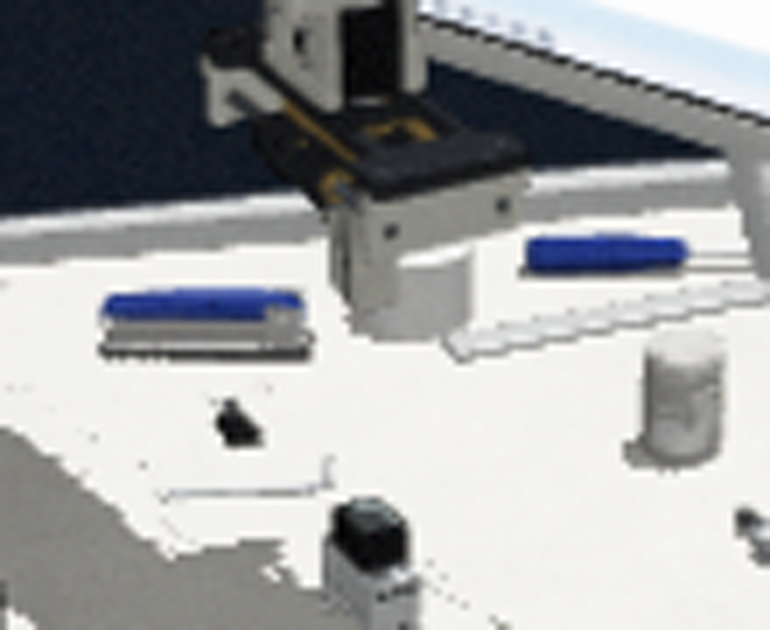

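View pics/w3.png

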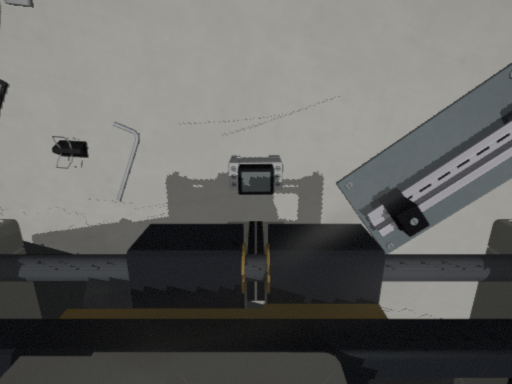

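Run:
```python
from h import *
from station import manip
s=manip.sense()
for n in('w2','w3'):
    c=cal(n); print(n,px(c,[.475,.019,.066]),px(c,[.475,.019,.13]), -c['R'].T@c['t'])
c=cal('w3'); print(w(c,257,178,.066)); print(s['eef_pos'],Rot.from_quat(s['ee_rot']).as_matrix().round(3))
c=cal('w2'); print(w(c,252,105,.066))
print(px(cal('s2'),[.475,.019,.066]),px(cal('s3'),s['eef_pos']))
c=cal('top');print(w(c,210+(143)/5-.5,130+(372)/5-.5,.066)); print(px(c,[.475,.019,.066]))
```

```text
w2 [252.38132851 105.68393908] [251.43128042 106.93206966] [0.47944233 0.01648614 0.3539794 ]
w3 [255.52173496 181.22675003] [255.42924832 202.93858983] [0.54713922 0.04133933 0.34350547]
[0.47856459 0.01859964 0.066     ]
[0.4742459  0.01879229 0.15915817] [[ 0.954  0.299 -0.002]
 [ 0.299 -0.954 -0.   ]
 [-0.002 -0.    -1.   ]]
[0.47556165 0.01945258 0.066     ]
[232.01948046 182.82645585] [231.19013885 159.25712738]
[0.47819218 0.01828406 0.066     ]
[237.88527259 204.8237937 ]
```

View pics/s2c.png

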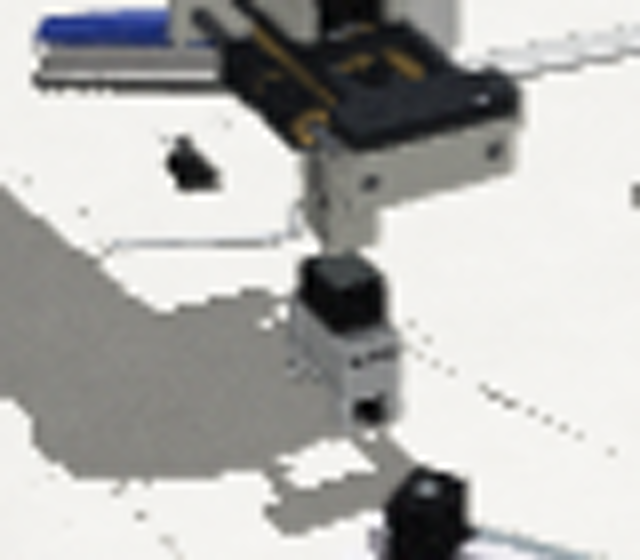

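Run:
```python
from h import *
from station import manip
s=manip.sense();p=s['eef_pos'];R=Rot.from_quat(s['ee_rot']).as_matrix()
c=snap(manip,'side','s4'); im=c['image'].copy()
x0,y0,x1,y1,sc=180,90,280,190,7
im=cv2.resize(im[y0:y1,x0:x1],None,fx=sc,fy=sc,interpolation=cv2.INTER_CUBIC)
for z,col in((-.03,(0,255,0)),(-.011,(0,255,255)),(.008,(0,0,255))):
    for x in(-.0095,.0095):
        for y in (-.021,0,.021):
            u,v=px(c,p+R@np.array([x,y,z])); cv2.circle(im,(int((u-x0+.5)*sc),int((v-y0+.5)*sc)),3,col,-1)
cv2.imwrite('pics/s4o.png',im)
```

```text
(no output)
```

View pics/s4o.png

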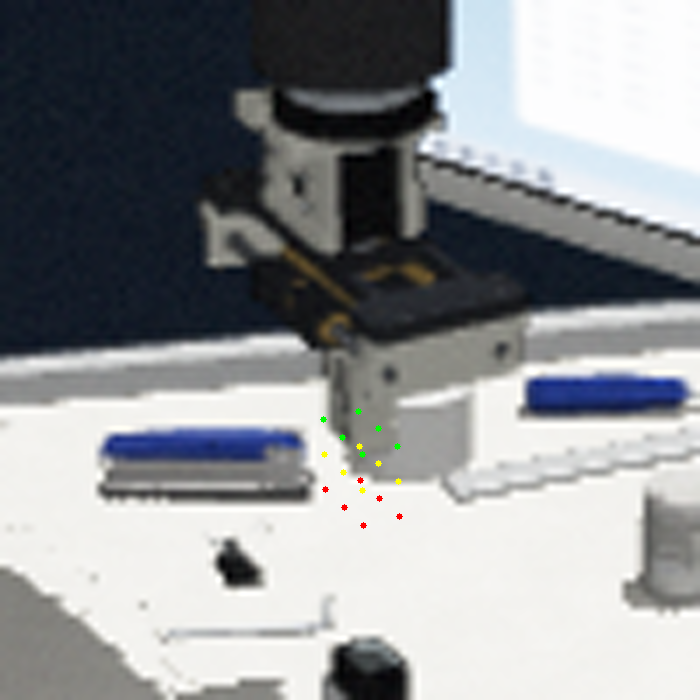

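Run:
```python
from h import *
crop('w3',200,140,320,240,6,'w3c');crop('w1',100,190,200,330,5,'w1f')
im=cv2.imread('pics/w3c.png');im=np.clip(im.astype(float)*2.2,0,255).astype(np.uint8);cv2.imwrite('pics/w3c.png',im)
```

```text
(no output)
```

View pics/w3c.png

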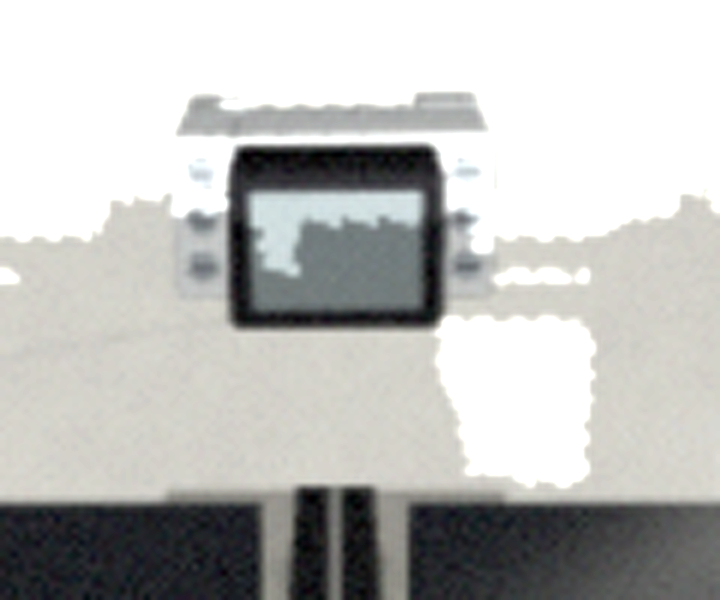

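View pics/w1f.png

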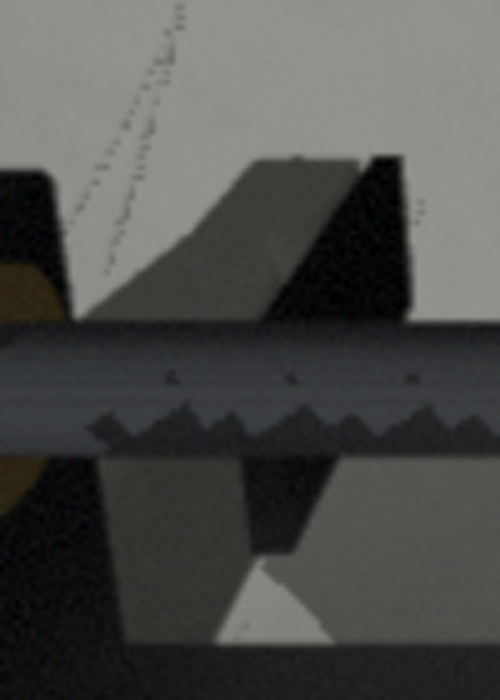

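Run:
```python
from h import *
from station import manip
q=[.555,.045]
manip.move_linear([*q,.12],feed=.3); manip.move_linear([*q,.03],feed=.25)
r=manip.move_linear([*q,-.045],feed=.06,force_limit=4)
s=manip.sense(); print(r,s['time'],s['eef_pos'],s['contact_force'])
manip.move_linear([*q,.0],feed=.2)
```

```text
True 10.1333 [ 0.55461347  0.04484902 -0.02565646] [-2.48378517  0.18697222 10.02934704]
```

Run:
```python
from h import *
from station import manip
R=down(-72.6); p=[.4752,.0189]
manip.move_linear([.555,.045,.09],feed=.35)
manip.open_gripper()
manip.move_linear([*p,.09],feed=.3); manip.move_linear([*p,.0225],feed=.15)
print(manip.sense()['contact_force'])
manip.close_gripper(40); manip.pause(.1)
s=manip.sense(); print(s['time'],s['finger_gap'],s['eef_pos'],s['contact_force'],s['torque'])
snap(manip,'side','s5')
manip.move_linear([*p,.16],feed=.3); s=manip.sense(); print(s['time'],s['finger_gap'],s['eef_pos'],s['contact_force'],s['torque'])
snap(manip,'side','s6');snap(manip,'wrist','w6')
crop('s5',190,140,280,220,8,'s5c');crop('s6',180,110,290,200,7,'s6c');crop('w6',200,140,320,240,6,'w6c')
```

```text
[ 0.48299228 -0.41089899  0.68624416]
14.2667 0.03552530559315474 [0.4751894  0.01886881 0.0225071 ] [-0.35536605 -0.18401882  1.88106534] [-0.15721645  0.21445797  0.01885946]
14.925 0.035681441235057974 [0.47487626 0.01901562 0.16013978] [-0.54561448 -0.90054784 -2.11516429] [-0.11327174  0.16914969 -0.01485417]
```

View pics/s6c.png

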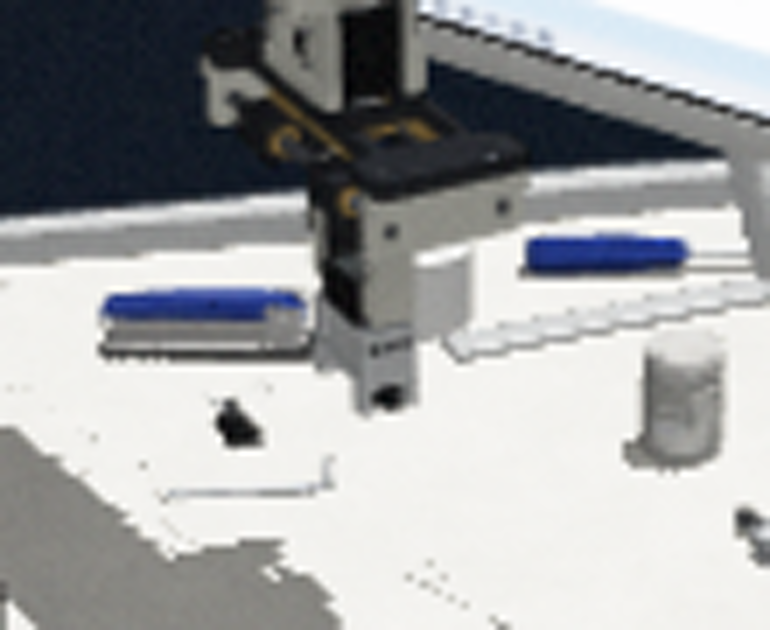

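View pics/w6c.png

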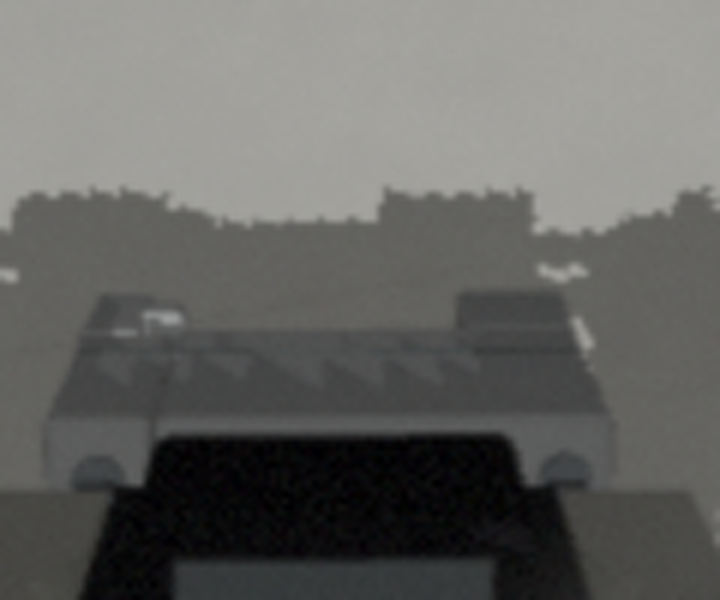

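```bash
cat >> h.py <<'E'
P_TCP=np.array([4.0,0,22.5])/1e3   # TCP in module (underside) frame
M2T=np.array([[0,1,0],[1,0,0],[0,0,-1.]])  # tool axes in module frame (columns)
MID=np.array([.5450,-.1961,.031]); AZ=-35.72
d_=np.radians(AZ); RY=np.array([np.cos(d_),np.sin(d_),0]); RX=np.array([RY[1],-RY[0],0]); RZ=np.array([0,0,1.])
RR=np.c_[RX,RY,RZ]
def pose(th,Tx,Tz,dX=0.,dZ=0.,dY=0.,ptcp=None):
    "module tilted th deg foot up; left rail top edge at module (Tx,Tz) mm; shifts in rail frame mm -> TCP pos, quat"
    ptcp=P_TCP if ptcp is None else ptcp
    Rm=RR@Rot.from_euler('y',-th,degrees=True).as_matrix()
    E=MID+RR@np.array([-17.5+dX,dY,dZ])/1e3
    o=E-Rm@np.array([Tx,0,Tz])/1e3
    return (o+Rm@ptcp).tolist(), Rot.from_matrix(Rm@M2T).as_quat().tolist()
def mod_from_tool(s):
    Rt=Rot.from_quat(s['ee_rot']).as_matrix(); Rm=Rt@M2T.T
    return Rm, s['eef_pos']-Rm@P_TCP
E
python3 - <<'E'
from h import *
from station import manip
s=manip.sense();c=cal('w6'); Rm,o=mod_from_tool(s)
for m in [(-25,15,44),(32,15,44),(-25,15,0),(32,15,0)]: 
    u=px(c,o+Rm@np.array(m)/1e3); print(m,((u-[200,140]+.5)*6-.5).round(0))
pp,q=pose(30,-15.2,13.3,dX=-14,dZ=40)
print(pp,Rot.from_quat(q).as_matrix().round(2), manip.solve_ik(pp,q))
E
```

```text
(-25, 15, 44) [ 42. 415.]
(32, 15, 44) [618. 415.]
(-25, 15, 0) [100. 289.]
(32, 15, 0) [563. 290.]
[0.5563684158128974, -0.18029082335594532, 0.08856743371481683] [[ 0.81 -0.51 -0.29]
 [-0.58 -0.7  -0.41]
 [ 0.    0.5  -0.87]] [ 0.24578291  0.49015979 -0.32330839  0.3542789  -1.19506594  0.49683748]
```

Run:
```python
from h import *
from station import manip
pp,q=pose(30,-15.2,13.3,dX=-14,dZ=45)
manip.move_to(pp,q); manip.pause(.15)
s=manip.sense(); c=snap(manip,'wrist','w7'); snap(manip,'side','s7'); snap(manip,'top','t7')
Rt=Rot.from_quat(s['ee_rot']).as_matrix(); o=-c['R'].T@c['t']
print(s['time'],s['finger_gap'],np.array(s['eef_pos'])-pp, Rt.T@(o-s['eef_pos'])); print((c['R']@Rt).round(3))
Rm,o=mod_from_tool(s)
im=cv2.resize(c['image'],None,fx=1.5,fy=1.5)
def dot(X,col):
    u=px(c,X); cv2.circle(im,(int((u[0]+.5)*1.5),int((u[1]+.5)*1.5)),2,col,-1)
for X in(-17.5,17.5):
    for Y in(-108,-60,-20,20,82): dot(MID+RR@np.array([X,Y,0])/1e3,(0,0,255))
for m in [(-25,15,44),(32,15,44),(-25,15,0),(32,15,0)]: dot(o+Rm@np.array(m)/1e3,(0,255,0))
cv2.imwrite('pics/w7o.png',np.clip(im.astype(float)*1.5,0,255).astype(np.uint8))
c=cal('s7');x0,y0,x1,y1,sc=200,120,330,240,6
im=cv2.resize(c['image'][y0:y1,x0:x1],None,fx=sc,fy=sc,interpolation=cv2.INTER_CUBIC)
def dot(X,col):
    u=px(c,X); cv2.circle(im,(int((u[0]-x0+.5)*sc),int((u[1]-y0+.5)*sc)),3,col,-1)
for X in(-17.5,17.5):
    for Y in(-108,-60,-20,20,82): dot(MID+RR@np.array([X,Y,0])/1e3,(0,0,255))
for y in(-15,15):
  for m in [(-25,y,44),(32,y,44),(-25,y,0),(32,y,0)]: dot(o+Rm@np.array(m)/1e3,(0,255,0))
cv2.imwrite('pics/s7o.png',im)
```

```text
16.0583 0.035784797963884146 [0.00030275 0.00081264 0.00117537] [ 0.07634141  0.00040793 -0.18366673]
[[ 0.001  1.     0.001]
 [-0.959  0.001 -0.283]
 [-0.283 -0.001  0.959]]
```

View pics/w7o.png

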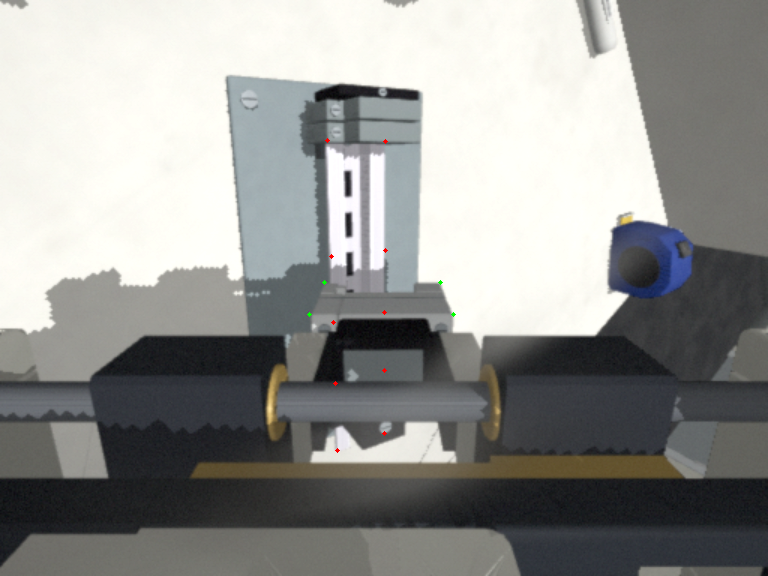

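View pics/s7o.png

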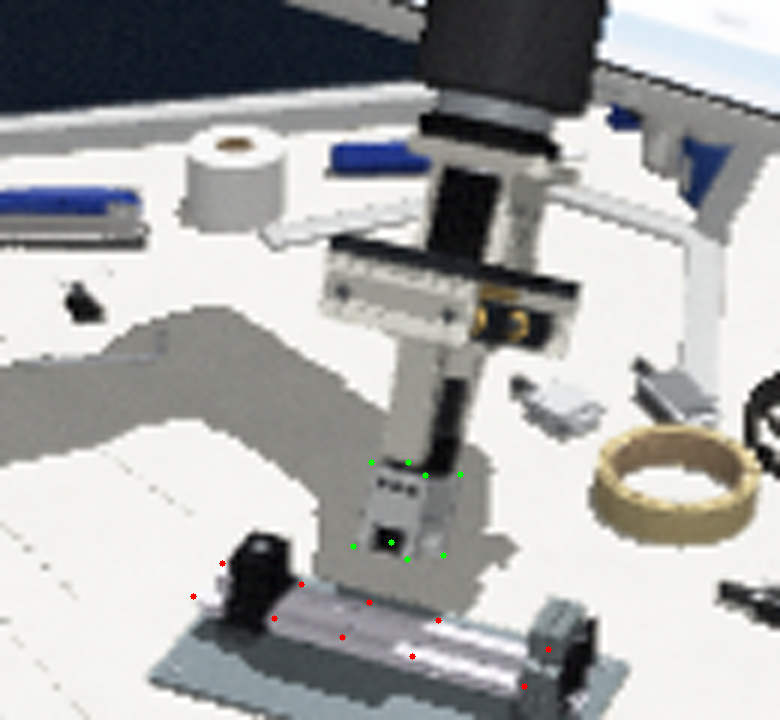

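Run:
```python
from h import *
crop('w7',195,180,315,260,6,'w7c')
im=cv2.imread('pics/w7c.png');cv2.imwrite('pics/w7c.png',np.clip(im.astype(float)*1.6,0,255).astype(np.uint8))
```

```text
(no output)
```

View pics/w7c.png

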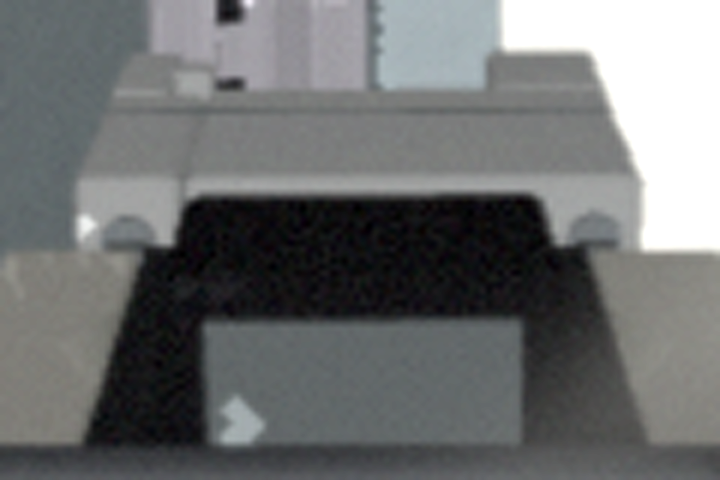

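Run:
```python
from h import *
from station import manip
s=manip.sense(); pp,q=pose(30,-15.2,13.3,dX=-14,dZ=45); print(s['time'],np.array(s['eef_pos'])-pp)
def go(th,Tx,Tz,feed=.1,fl=None,**k):
    pp,q=pose(th,Tx,Tz,**k); r=manip.move_linear(pp,feed=feed,attitude=q,force_limit=fl)
    s=manip.sense(); print(th,Tx,r,round(s['time'],2),'err rail mm',(RR.T@(np.array(s['eef_pos'])-pp)*1e3).round(2),'F',(RR.T@s['contact_force']).round(1)); return r
go(30,-8.2,13.3,.15,None,dX=-9)
manip.pause(.3); s=manip.sense(); pp,q=pose(30,-8.2,13.3,dX=-9); print('settled',(RR.T@(np.array(s['eef_pos'])-pp)*1e3).round(2),(RR.T@s['contact_force']).round(1))
print('roterr',(Rot.from_quat(q).inv()*Rot.from_quat(s['ee_rot'])).as_rotvec(degrees=True).round(2))
snap(manip,'side','s8')
crop('s8',230,150,310,230,8,'s8c')
```

```text
16.2083 [0.00031758 0.0006493  0.00118966]
30 -8.2 False 16.68 err rail mm [-0.01  0.1   0.31] F [-0.1  0.8 -1. ]
settled [-0.33  0.3   0.73] [-0.9  0.1 -1. ]
roterr [0.06 0.05 0.02]
```

View pics/s8c.png

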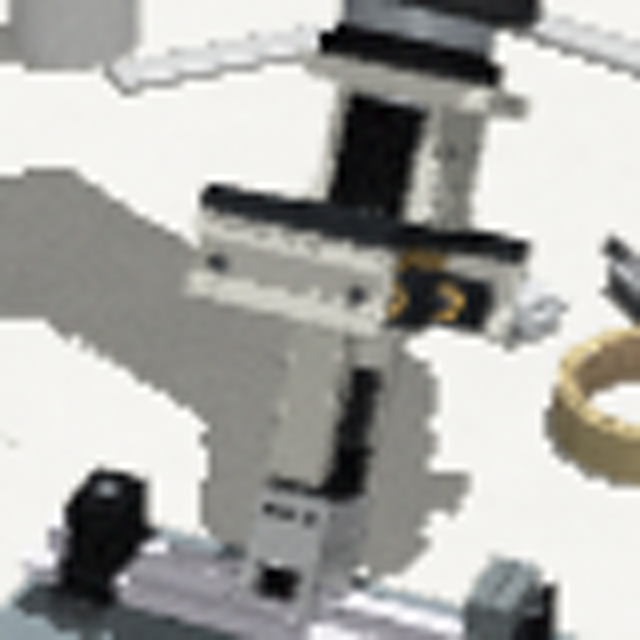

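```bash
cat >> h.py <<'E'
class G:
    def __init__(s,m,off=(0.35,-.3,-.75)): s.m=m; s.off=np.array(off)
    def go(s,th,Tx,Tz,feed=.1,fl=None,**k):
        pp,q=pose(th,Tx,Tz,**k); c=(np.array(pp)+RR@s.off/1e3).tolist()
        r=s.m.move_linear(c,feed=feed,attitude=q,force_limit=fl)
        st=s.m.sense(); s.err=RR.T@(np.array(st['eef_pos'])-pp)*1e3
        # actual T in module frame
        Rm,o=mod_from_tool(st); E=MID+RR@np.array([-17.5,0,0])/1e3
        T=Rm.T@(E-o)*1e3; th_=np.degrees(np.arcsin(Rm[2,0]))
        print(th,Tx,r,round(st['time'],2),'err',s.err.round(2),'F',(RR.T@st['contact_force']).round(1),'T',T.round(2),'th',th_.round(2)); return r
E
python3 - <<'E'
from h import *
from station import manip
g=G(manip)
g.go(30,-8.2,13.3,.06); manip.pause(.2); g.go(30,-8.2,13.3,.06)
r=g.go(30,-12,13.3,.04,4)
if not r: r=g.go(30,-15.4,13.3,.025,3)
snap(manip,'side','s9');crop('s9',235,170,315,230,9,'s9c')
E
```

```text
30 -8.2 False 17.34 err [ 0.45  0.   -0.31] F [-1.4  1.3  1. ] T [-8.430e+00 -1.000e-02  1.379e+01] th 29.97
30 -8.2 False 17.79 err [ 0.36 -0.09 -0.46] F [-0.6  1.   4. ] T [-8.28  0.09 13.88] th 30.02
30 -12 False 18.04 err [-0.09 -0.08 -0.76] F [-2.8  2.   1.6] T [-11.54   0.07  13.89] th 29.95
30 -15.4 True 18.27 err [ 0.5  -0.75 -1.34] F [ 0.2 -0.4 -0.3] T [-15.17   0.76  14.71] th 29.99
```

View pics/s9c.png

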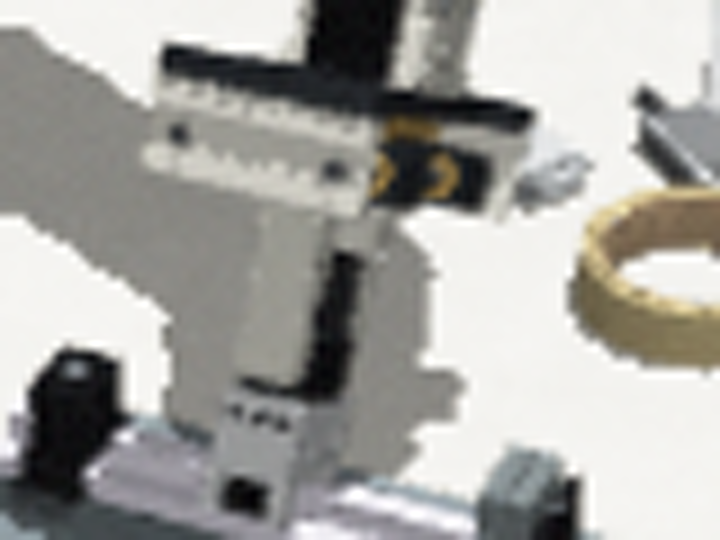

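Run:
```python
from h import *
from station import manip
A=[];B=[]
for i in range(6):
    manip.pause(.04); s=manip.sense(); A.append(RR.T@s['contact_force']); B.append(RR.T@(np.array(s['eef_pos'])-MID)*1e3)
print(np.round(A,1));print(np.round(B,2)); print(s['time'])
pp,q=pose(30,-15.4,13.3); print(RR.T@(np.array(pp)-MID)*1e3)
```

```text
[[ 0.3 -0.8  0. ]
 [ 1.  -0.3  0.2]
 [ 1.3 -0.5  0. ]
 [ 1.  -0.5  0.4]
 [ 0.3 -0.5 -1.3]
 [ 0.4 -0.9 -1.6]]
[[-4.99 -0.57 16.32]
 [-5.16 -0.42 16.34]
 [-5.36 -0.31 16.34]
 [-5.56 -0.16 16.35]
 [-5.7  -0.04 16.38]
 [-5.87  0.06 16.37]]
18.5667
[-5.29910717e+00 -2.75898557e-14  1.76674337e+01]
```

Run:
```python
from h import *
from station import manip
g=G(manip,(0,0,0))
g.go(30,-14.5,13.4,.05); manip.pause(.35)
s=manip.sense(); pp,q=pose(30,-14.5,13.4); e=RR.T@(np.array(s['eef_pos'])-pp)*1e3; print('settled',e.round(2),(RR.T@s['contact_force']).round(1))
g.off=-e
g.go(30,-14.5,13.4,.05);manip.pause(.3)
s=manip.sense(); e=RR.T@(np.array(s['eef_pos'])-pp)*1e3; print('settled',e.round(2),(RR.T@s['contact_force']).round(1),s['finger_gap'])
```

```text
30 -14.5 False 18.82 err [-0.2   0.05 -0.14] F [ 1.  -0.5 -0.8] T [-14.25  -0.05  13.42] th 29.99
settled [-0.02 -0.02 -0.  ] [-0.2 -0.3 -0.7]
30 -14.5 False 19.42 err [ 0.03  0.01 -0.01] F [-0.6  0.4 -0.9] T [-1.452e+01 -1.000e-02  1.342e+01] th 30.0
settled [0.02 0.04 0.01] [-0.4 -0.  -1.9] 0.0353815037216512
```

Run:
```python
from h import *
from station import manip
g=G(manip,(0,0,0))
g.go(26,-15,13.6,.05); manip.pause(.1)
r=g.go(25,-18.5,13.6,.02,6)
for i in range(3):
    manip.pause(.07); s=manip.sense(); Rm,o=mod_from_tool(s); E=MID+RR@np.array([-17.5,0,0])/1e3
    print((RR.T@s['contact_force']).round(1),(Rm.T@(E-o)*1e3).round(2),s['time'])
snap(manip,'side','s10');crop('s10',235,170,315,230,9,'s10c');snap(manip,'wrist','w10')
```

```text
26 -15 False 19.97 err [0.47 0.1  0.67] F [ 0.1  0.2 -0.8] T [-15.71  -0.13  13.19] th 25.95
25 -18.5 True 20.32 err [-1.33 -0.04 -1.3 ] F [-2.   0.  -1.5] T [-16.73   0.05  14.17] th 24.86
[-1.9  0.5 -2.3] [-16.69   0.1   14.36] 20.3833
[-2.1  0.5 -0.7] [-16.65   0.18  14.52] 20.45
[-3.1  0.1 -0.6] [-16.64   0.24  14.61] 20.5167
```

View pics/s10c.png

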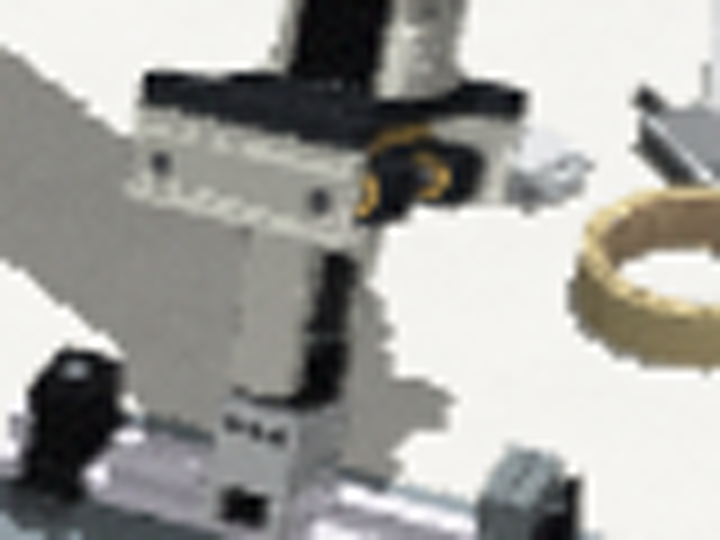

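View pics/w10.png

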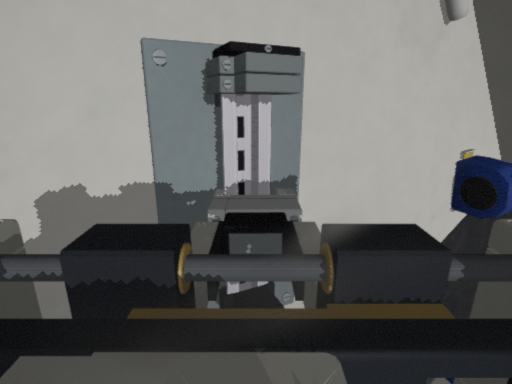

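Run:
```python
from h import *
from station import manip
g=G(manip,(0,0,0))
for th,Tx in [(22,-16.2),(18,-16.4),(14,-16.6),(10,-16.8),(7,-17),(4.5,-17.1)]:
    if g.go(th,Tx,13.8,.01,15): print('STOP'); break
for i in range(2):
    manip.pause(.07); s=manip.sense(); Rm,o=mod_from_tool(s); E=MID+RR@np.array([-17.5,0,0])/1e3
    print((RR.T@s['contact_force']).round(1),(Rm.T@(E-o)*1e3).round(2),s['time'],s['finger_gap'])
snap(manip,'side','s11');crop('s11',235,170,315,230,9,'s11c');snap(manip,'wrist','w11')
crop('w11',190,170,320,260,6,'w11c')
```

```text
22 -16.2 False 20.87 err [ 0.65 -0.41 -0.01] F [-2.3 -0.5 -1.6] T [-16.8    0.4   14.05] th 21.99
18 -16.4 False 21.18 err [ 0.43 -0.06  0.15] F [-1.1  0.3 -1.5] T [-16.86   0.04  13.81] th 18.05
14 -16.6 False 21.5 err [ 0.46 -0.16  0.03] F [ 0.2 -0.5  0. ] T [-17.07   0.15  13.91] th 14.09
10 -16.8 False 21.82 err [ 0.42 -0.1  -0.01] F [ 1.6 -0.5 -1.1] T [-17.23   0.09  13.91] th 10.09
7 -17 False 22.09 err [ 0.38 -0.27 -0.23] F [ 0.8 -0.2 -1.2] T [-17.36   0.26  14.11] th 7.08
4.5 -17.1 False 22.34 err [ 0.35 -0.37 -0.29] F [ 0.7 -0.6 -1.1] T [-17.43   0.37  14.14] th 4.58
[ 2.4 -1.3 -1.4] [-17.38   0.4   14.16] 22.4083 0.03595439619604653
[ 1.9 -1.4 -1.8] [-17.3    0.38  14.14] 22.475 0.03587366256346749
```

View pics/s11c.png

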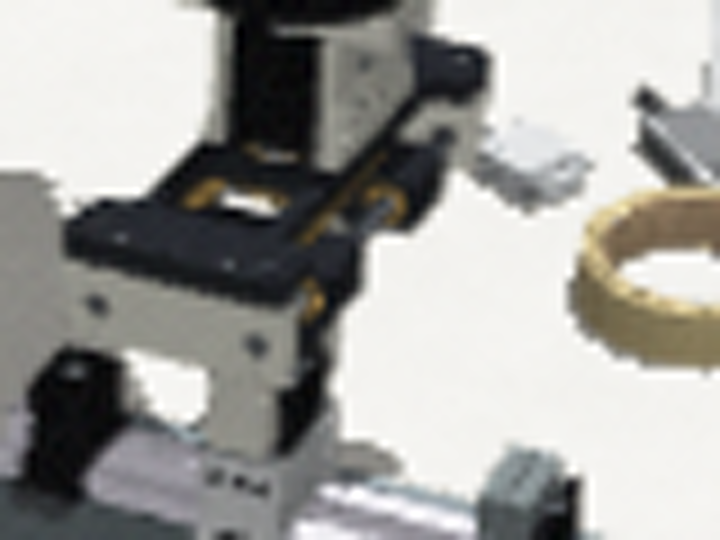

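View pics/w11c.png

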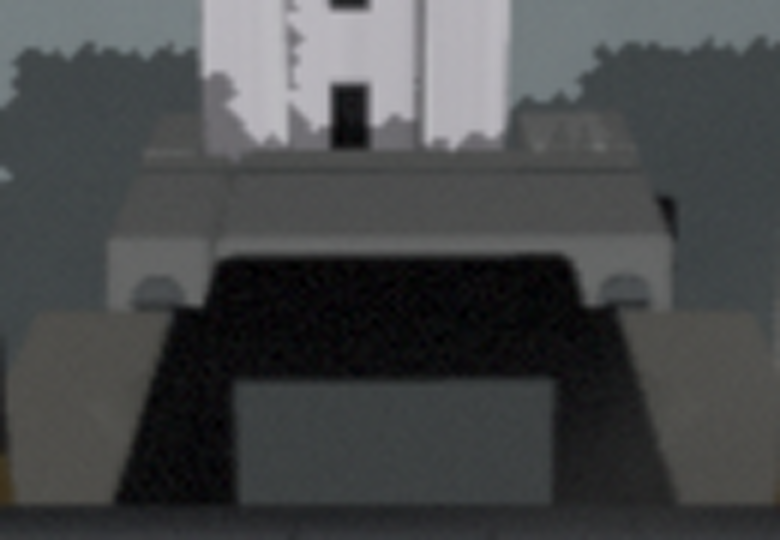

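Run:
```python
from h import *
from station import manip
g=G(manip,(0,0,0))
r=g.go(1,-17.1,14.1,.01,25)
if not r: r=g.go(-2,-17.1,14.8,.01,22)
for i in range(3):
    manip.pause(.08); s=manip.sense(); Rm,o=mod_from_tool(s); E=MID+RR@np.array([-17.5,0,0])/1e3
    print((RR.T@s['contact_force']).round(1),(Rm.T@(E-o)*1e3).round(2),np.degrees(np.arcsin(Rm[2,0])).round(2),s['time'],s['finger_gap'],s['torque'])
snap(manip,'side','s12');crop('s12',235,170,315,230,9,'s12c');snap(manip,'wrist','w12')
crop('w12',190,170,320,260,6,'w12c')
```

```text
1 -17.1 False 22.89 err [-0.15  0.23  0.11] F [-0.1 -1.  -1.5] T [-16.95  -0.25  13.99] th 0.99
-2 -17.1 True 23.1 err [0.07 0.61 1.8 ] F [-1.1 -1.4  3.5] T [-17.29  -0.59  13.41] th -0.89
[ 0.3 -1.1  6.5] [-17.21  -0.51  13.54] -0.77 23.1833 0.03612899984853662 [-0.19177237  0.64610528 -0.00413725]
[ 1.1 -0.6  7.9] [-17.19  -0.49  13.56] -0.72 23.2667 0.03574082044576031 [-0.60958388  0.718822    0.00163082]
[ 2.3 -0.1  7.4] [-17.15  -0.43  13.57] -0.7 23.35 0.03569710365848791 [-0.79256975  0.70338574 -0.04330312]
```

View pics/s12c.png

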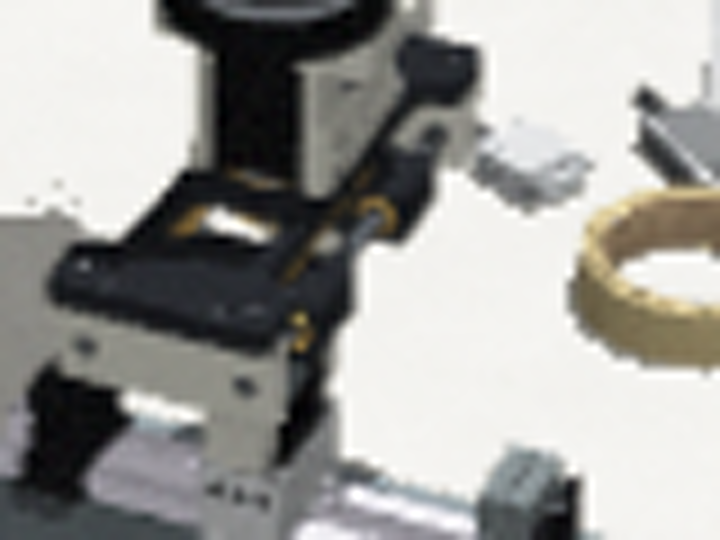

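View pics/w12c.png

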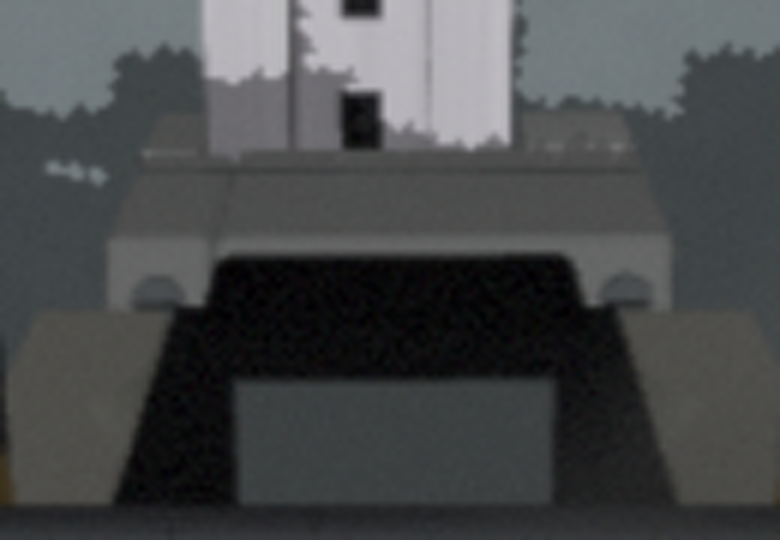

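Run:
```python
from h import *
from station import manip
g=G(manip,(0,0,0))
r=g.go(0.3,-17.2,13.7,.01)
r=g.go(2.5,-17.2,13.7,.01,8)
for i in range(2):
    s=manip.sense(); Rm,o=mod_from_tool(s); print((RR.T@s['contact_force']).round(1),(RR.T@s['torque']).round(2),np.degrees(np.arcsin(Rm[2,0])).round(2),s['time']); manip.pause(.1)
r=g.go(-.3,-17.2,13.8,.01)
s=manip.sense();print((RR.T@s['torque']).round(2))
```

```text
0.3 -17.2 False 23.77 err [-0.53 -0.01 -0.19] F [-0.2 -0.8 -1.3] T [-16.67   0.04  13.9 ] th 0.33
2.5 -17.2 False 24.02 err [ 0.24 -0.36 -0.55] F [ 4.5  2.5 -4. ] T [-17.42   0.39  14.28] th 2.54
[ 4.5  2.5 -4. ] [ 0.8  -0.98  0.08] 2.54 24.025
[ 3.6  1.4 -5.9] [ 0.61 -0.45  0.08] 2.48 24.125
-0.3 -17.2 False 24.5 err [0.13 0.4  0.48] F [ 0.3 -0.7 -1.8] T [-17.32  -0.43  13.3 ] th -0.34
[-0.08 -0.11  0.01]
```

Run:
```python
from h import *
from station import manip
g=G(manip,(0,0,0))
r=g.go(-1.5,-17.2,14.6,.012,18)
s=manip.sense(); print((RR.T@s['contact_force']).round(1))
g.go(-.3,-17.2,14.0,.01)
manip.open_gripper()
s=manip.sense(); p=np.array(s['eef_pos']); print(s['time'],(RR.T@(p-MID)*1e3).round(1))
p[2]+=.06; 
manip.move_linear(p.tolist(),feed=.3,attitude=Q(down(AZ-90)))
p2=p-.05*RY+[0,0,.03]
manip.move_linear(p2.tolist(),feed=.3); manip.pause(.1)
snap(manip,'wrist','w13'); snap(manip,'side','s13'); crop('s13',220,160,320,240,8,'s13c'); print(manip.sense()['time'])
```

```text
-1.5 -17.2 True 24.71 err [-0.31  0.55  1.52] F [-0.7 -2.   4.9] T [-16.84  -0.53  13.05] th -1.6
[-0.7 -2.   4.9]
-0.3 -17.2 False 24.96 err [-0.68  0.25  0.25] F [ 0.4 -0.5  1.7] T [-16.52  -0.23  13.75] th -0.31
25.9583 [ 3.8 -0.   8.4]
26.85
```

View pics/s13c.png

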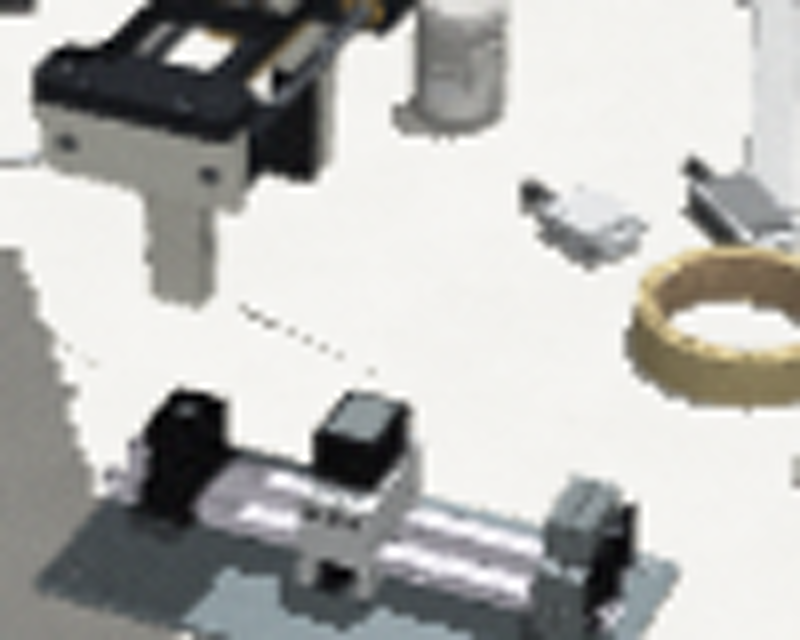

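View pics/w13.png

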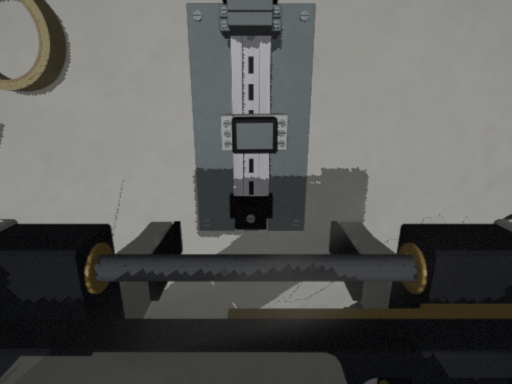

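Run:
```python
from h import *
c=cal('w13'); x0,y0,x1,y1,sc=200,90,310,240,5
im=cv2.resize(c['image'][y0:y1,x0:x1],None,fx=sc,fy=sc,interpolation=cv2.INTER_CUBIC)
im=np.clip(im*1.6,0,255).astype(np.uint8)
def dot(P,col):
    u=px(c,MID+RR@np.array(P)/1e3); cv2.circle(im,(int((u[0]-x0+.5)*sc),int((u[1]-y0+.5)*sc)),2,col,-1)
C=np.array([3.5,0,19.])
for m in [(a,b,11) for a in(-28.5,28.5) for b in(-15,15)]: dot(C+m,(0,255,0))
for m in [(a,b,33) for a in(-17.5,18.5) for b in(-14,14)]: dot(C+m,(0,0,255))
for a in(-17.5,17.5):
  for b in(-108,-60,-40,40,60): dot((a,b,0),(255,0,255))
cv2.imwrite('pics/w13o.png',im)
```

```text
(no output)
```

View pics/w13o.png

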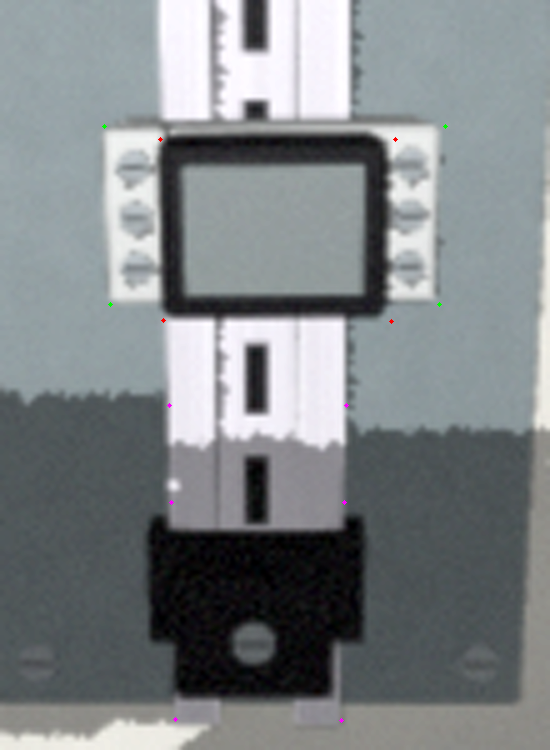

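Run:
```python
from h import *
from station import manip
c=cal('w13')
for nm,r,z in [('near top',697,31),('far top/ feet',530,31),('far feet z3',530,3),('mod near base',302,30),('rail near',722,0)]:
    X=w(c,200+(254+.5)/5-.5,90+(r+.5)/5-.5,.031+z/1e3); print(nm,(RR.T@(X-MID)*1e3).round(1))
```

```text
near top [ -0.3 -88.6  31. ]
far top/ feet [ -0.2 -55.8  31. ]
far feet z3 [ -0.7 -65.    3. ]
mod near base [ -0.  -14.6  30. ]
rail near [  -0.9 -108.6    0. ]
```

Run:
```python
from h import *
from station import manip
manip.close_gripper(20)
q=Q(down(AZ-90))
P=lambda y,z: (MID+RR@np.array([-.3,y,z])/1e3).tolist()
manip.move_linear(P(-114,30),feed=.3,attitude=q)
manip.move_linear(P(-114,-17),feed=.2)
s0=manip.sense(); print(s0['time'],(RR.T@(np.array(s0['eef_pos'])-MID)*1e3).round(1),(RR.T@s0['contact_force']).round(1))
snap(manip,'side','s14');crop('s14',210,150,310,230,8,'s14c')
```

```text
29.1167 [  -0.4 -113.3  -16.6] [-0.  -0.2  1.4]
```

View pics/s14c.png

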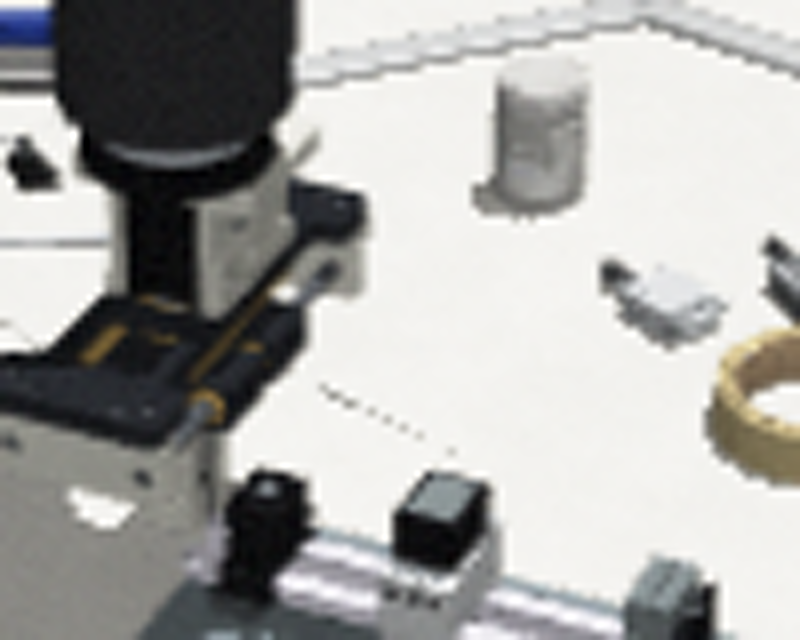

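Fingers stand behind the stop. Slide it forward.

Run:
```python
from h import *
from station import manip
P=lambda y,z: (MID+RR@np.array([-.3,y,z])/1e3).tolist()
def st(t):
    s=manip.sense(); print(t,round(s['time'],2),(RR.T@(np.array(s['eef_pos'])-MID)*1e3).round(1),(RR.T@s['contact_force']).round(1))
r=manip.move_linear(P(-92,-17),feed=.08,force_limit=15); st(r)
r=manip.move_linear(P(-54,-17),feed=.06,force_limit=15); st(r)
manip.pause(.2); st('')
snap(manip,'side','s15');crop('s15',210,150,310,230,8,'s15c')
```

```text
False 29.59 [ -0.5 -91.2 -16.7] [-0.8 -0.5 -0.2]
False 30.38 [ -0.4 -53.7 -17.1] [ 0.3  0.1 -0.1]
 30.57 [ -0.5 -54.  -16.9] [ 0.7  0.4 -0.3]
```

View pics/s15c.png

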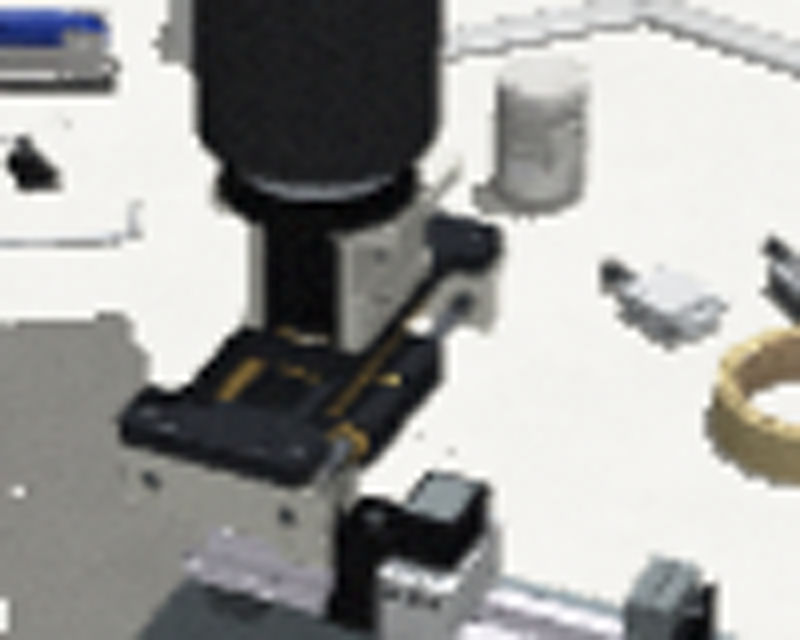

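Run:
```python
from h import *
from station import manip
P=lambda y,z: (MID+RR@np.array([-.3,y,z])/1e3).tolist()
for y in (-51.5,-50,-49,-48.2,-47.5):
    r=manip.move_linear(P(y,-17),feed=.012,force_limit=5)
    s=manip.sense(); print(y,r,round(s['time'],2),(RR.T@(np.array(s['eef_pos'])-MID)*1e3).round(1),(RR.T@s['contact_force']).round(1))
    if r: break
snap(manip,'side','s16');crop('s16',210,150,310,230,8,'s16c');snap(manip,'wrist','w16')
```

```text
-51.5 False 30.98 [ -0.3 -51.5 -17. ] [ 0.  -0.4  0.6]
-50 False 31.26 [ -0.2 -50.  -17.1] [-0.1 -1.2  0.1]
-49 False 31.51 [ -0.2 -49.1 -17.1] [-0.  -2.7  1.1]
-48.2 False 31.76 [ -0.2 -48.3 -17.1] [-1.1 -2.9  0.1]
-47.5 False 32.01 [ -0.2 -47.5 -17. ] [-0.2 -2.9  0. ]
```

View pics/s16c.png

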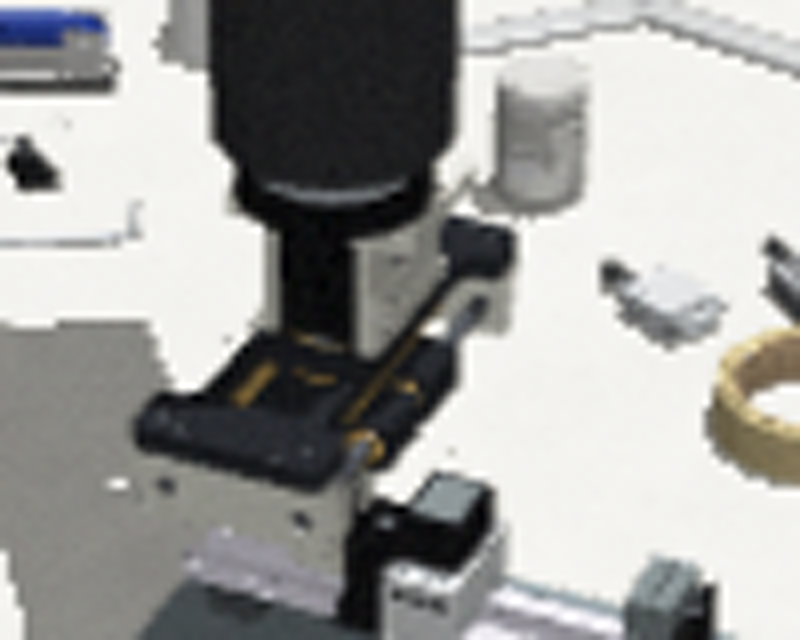

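Run:
```python
from h import *
from station import manip
P=lambda y,z: (MID+RR@np.array([-.3,y,z])/1e3).tolist()
for y in (-46.8,-46.1,-45.4):
    r=manip.move_linear(P(y,-17),feed=.012,force_limit=5)
    F=[]
    for i in range(4): F.append(RR.T@manip.sense()['contact_force']); manip.pause(.015)
    s=manip.sense(); print(y,r,round(s['time'],2),(RR.T@(np.array(s['eef_pos'])-MID)*1e3).round(1),np.mean(F,0).round(1))
    if r or np.mean(F,0)[1]<-4: break
# back off and look
manip.move_linear(P(-58,-17),feed=.2); manip.move_linear(P(-70,50),feed=.35); manip.pause(.1)
snap(manip,'side','s17');crop('s17',210,150,310,230,8,'s17c');snap(manip,'wrist','w17');crop('w17',195,60,315,220,4.5,'w17c'); print(manip.sense()['time'])
```

```text
-46.8 False 32.42 [ -0.2 -46.8 -17. ] [-0.3 -2.2 -0.1]
-46.1 False 32.74 [ -0.3 -46.1 -17. ] [ 0.1 -2.7 -0.5]
-45.4 False 33.06 [ -0.3 -45.4 -17. ] [ 0.1 -2.3 -0.4]
33.85
```

View pics/s17c.png

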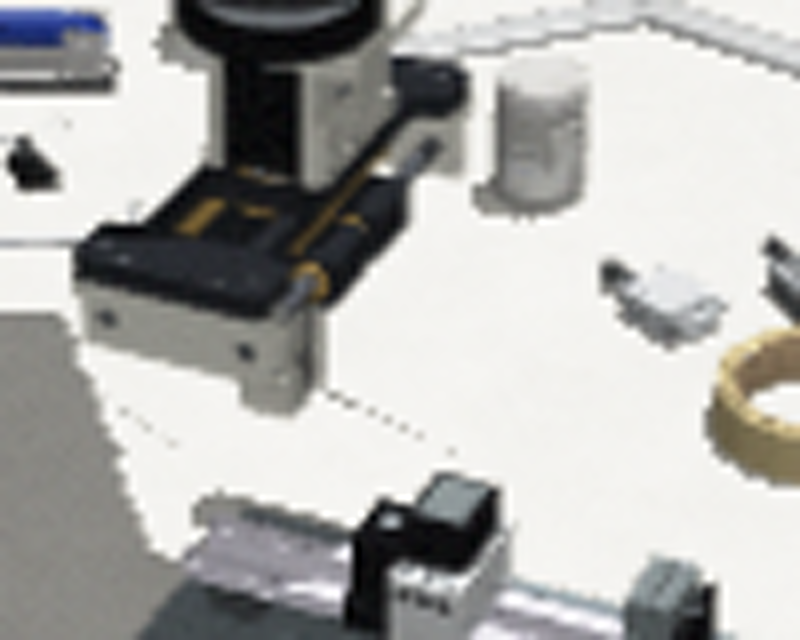

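View pics/w17c.png

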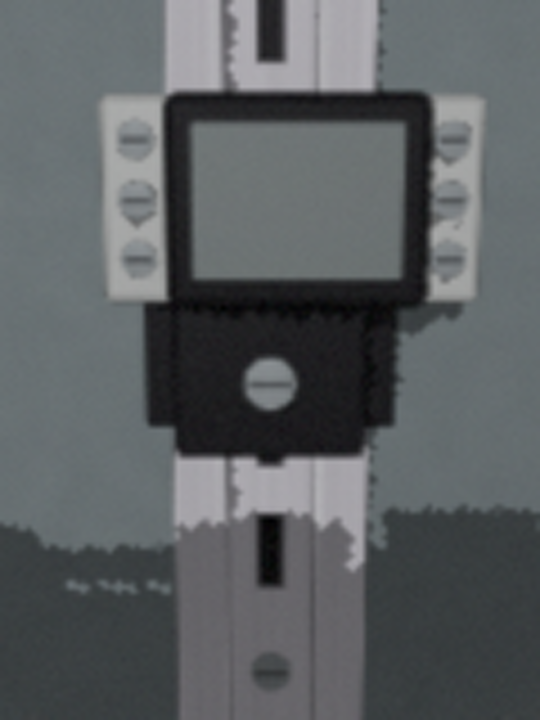

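Run:
```python
from h import *
c=cal('w17')
f=lambda u,r,z:(RR.T@(w(c,195+(u+.5)/4.5-.5,60+(r+.5)/4.5-.5,.031+z/1e3)-MID)*1e3).round(1)
print('mod base near L,R',f(108,301,30),f(472,301,30),'far',f(102,96,30),f(485,96,30)); print('relay near',f(172,304,52),f(428,304,52),'far',f(168,94,52),f(430,94,52))
print('stop near',f(178,455,31),f(362,455,31)); print('feet far/near z3',f(148,306,3),f(150,426,3))
x0,y0,x1,y1,sc=195,60,315,220,4.5
```

```text
mod base near L,R [-24.8 -10.5  30. ] [ 30.5 -10.5  30. ] far [-24.7  18.8  30. ] [31.1 18.9 30. ]
relay near [-13.4  -9.1  52. ] [21.3 -9.  52. ] far [-13.4  17.7  52. ] [20.6 17.7 52. ]
stop near [-14.6 -34.1  31. ] [ 14.2 -34.   31. ]
feet far/near z3 [-21.3 -13.6   3. ] [-21.5 -34.4   3. ]
```

Run:
```python
from h import *
from station import manip
P=lambda y,z: (MID+RR@np.array([0,y,z])/1e3).tolist()
manip.move_linear(P(-70,130),feed=.4); manip.pause(.1)
snap(manip,'side','s18');crop('s18',230,190,320,250,8.5,'s18c');print(manip.sense()['time'])
crop('s13',230,190,320,250,8.5,'s13d')
c=cal('s18'); im=cv2.imread('pics/s18c.png')
a=cal('side')['image'].astype(int); b=c['image'].astype(int); d=(np.abs(a-b).max(2)>60).astype(np.uint8)*255; cv2.imwrite('pics/diff.png',d)
for m in [(-28.5,-15,11),(28.5,-15,11),(28.5,15,11),(28.5,-15,-33),(28.5,15,-33),(18.5,-14,33),(-17.5,-14,33),(18.5,14,33),(-17.5,14,33)]:
    u=px(c,MID+RR@(np.array([3.2,4.2,19])+m)/1e3); cv2.circle(im,(int((u[0]-230+.5)*8.5),int((u[1]-190+.5)*8.5)),3,(0,255,0),-1)
cv2.imwrite('pics/s18c.png',im)
```

```text
34.35
```

View pics/s18c.png

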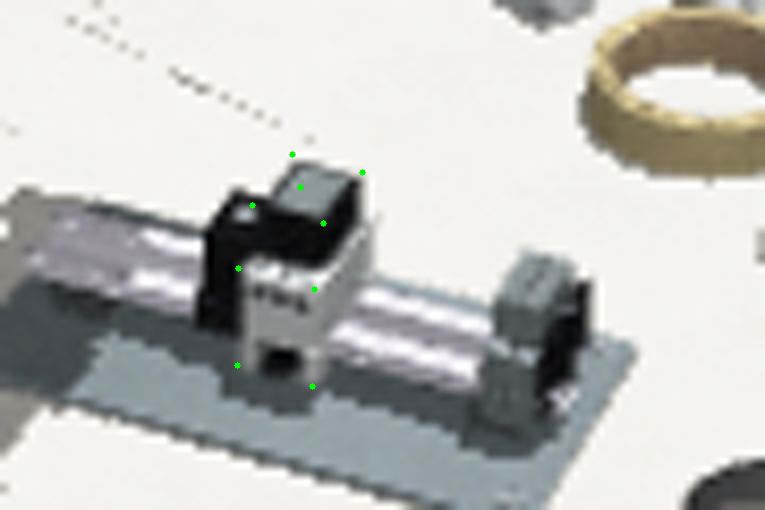

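View pics/diff.png

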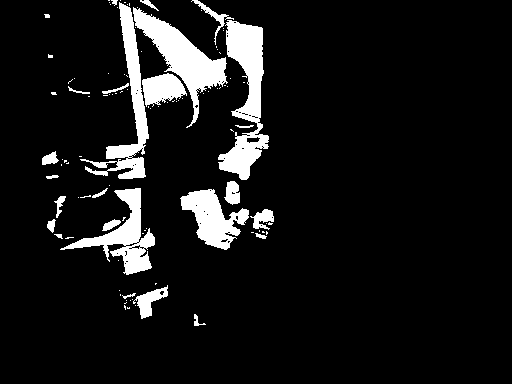

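Run:
```python
from h import *
from station import manip
P=lambda x,y,z: (MID+RR@np.array([x,y,z])/1e3).tolist()
manip.move_linear(P(22,4,60),feed=.4); manip.move_linear(P(22,4,32),feed=.2)
r=manip.move_linear(P(22,4,20),feed=.02,force_limit=14)
s=manip.sense(); print(r,s['time'],(RR.T@(np.array(s['eef_pos'])-MID)*1e3).round(2),(RR.T@s['contact_force']).round(1))
manip.move_linear(P(22,4,60),feed=.3)
manip.move_linear(P(0,-70,100),feed=.4); manip.pause(.15)
snap(manip,'wrist','w19');crop('w19',195,60,315,220,4.5,'w19c');snap(manip,'side','s19');crop('s19',230,190,320,250,8.5,'s19c'); print(manip.sense()['time'])
```

```text
True 35.4917 [21.85  5.05 26.36] [ 0.2 -1.3  7.5]
36.375
```

View pics/w19c.png

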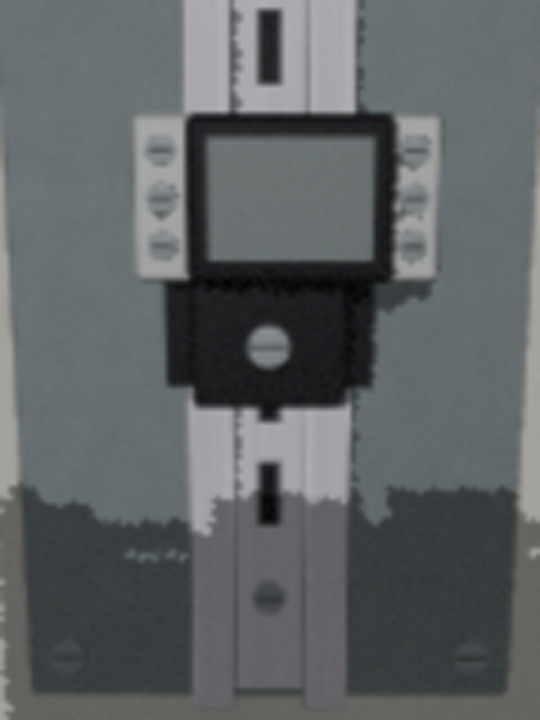

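View pics/s19c.png

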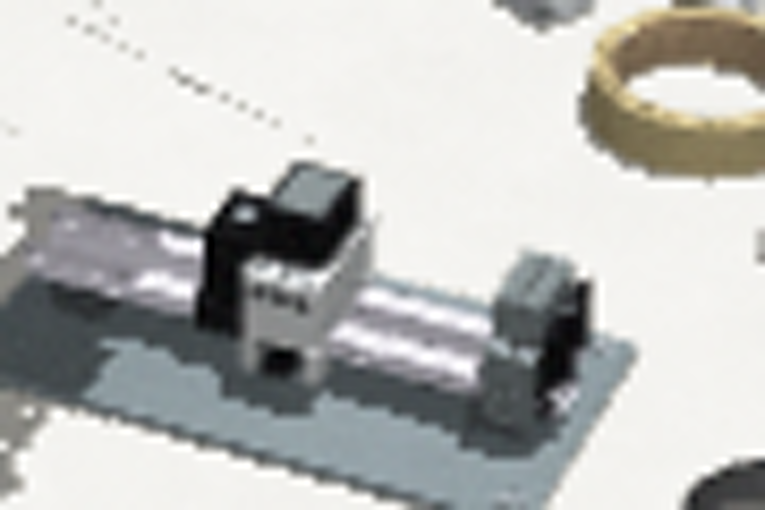

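Run:
```python
from h import *
from station import manip
c=cal('w19')
f=lambda u,r,z:(RR.T@(w(c,195+(u+.5)/4.5-.5,60+(r+.5)/4.5-.5,.031+z/1e3)-MID)*1e3).round(1)
print(f(138,281,30),f(435,281,30),f(135,116,30),f(440,116,30),f(197,405,31))
manip.hand_in(); print(manip.sense()['time'])
```

```text
[-24.9 -10.7  30. ] [ 31.1 -10.7  30. ] [-24.6  18.6  30. ] [30.9 18.7 30. ] [-14.1 -34.   31. ]
the job is handed in; nothing more can be done
the job is handed in; nothing more can be done
```

The relay module is clipped onto the rail, the end stop stands against its side, and I handed the job in at about 36.4 s on the robot's clock.

**What I did:** I hooked the lip under the left edge at 30° to 25° tilt, felt the leg meet the edge, then rocked the module down and pressed until the foot snapped. Then I slid the end stop up with the closed fingers.

**Last checks:**
- **Module height:** a downward press on the foot side met the relay top about 52 mm above the rail, the height for a module fully home.
- **Foot:** it stuck out while riding over the right edge and no longer showed after the press. An upward tug met about 4 to 6 N.
- **Module position:** it sits about 3 mm toward +x, within the 2 to 4.3 mm for home.
- **End stop:** measured from its near edge and its 24 mm thickness, its far face comes out at y about −10 mm, against about −10.7 mm for the module's side. That is contact within camera error.
- **Bystanders:** a before/after comparison of side pictures, taken before that last press, showed changes only at the arm, module, stop and shadows.

**What disagreed:**
- **Gripper reach:** the fingertips stood about 25 mm behind the reported TCP, not 8 mm ahead of it as given. My first grasp closed on air above the module, so I touched the worktop to measure the offset and allowed for it.
- **Stop contact:** I felt no clear force step when the stop reached the module. I pushed the module about 4 mm along the rail, so it ended near y +4 mm, still on the bare middle.

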